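# Lay out a size run of castings for gauging

## Robot

A 7-joint arm with a two-finger parallel gripper is mounted at the origin on the work surface. World frame = base frame: x ahead of the robot, y to its left, z up, the work surface at z = 0. Lengths are in mm, angles in rad, forces in N, time in s.
With the tool pointing down it reaches from about 425 to 975 mm from the base axis. Payload 16.7 kg.
Tool frame: the origin (TCP) lies midway between the tips of the shut fingers; the grasp point (between the pads) lies 19 mm behind it (robot.grasp_offset is the distance from the TCP to the grasp point, in mm); x points along the fingers, y is the direction in which the jaws open and shut, and the axes are right-handed (so a half turn about x gives the same grasp; the last joint's range is limited). The gripper opens to 85 mm and grips with 20 to 120 N. Pads are 22 mm wide; open, the fingers measure 114 mm over their backs; the gripper's body (76 mm by 85 mm) begins 54 mm behind the grasp point. The pads swing forward as they close: fully open they stand 13 mm farther back than shut.
Start: joints at [-1.353, 0.426, 0.074, 1.606, -0.034, 1.111, -0.067], TCP at [242.077, 630.058, 209.002] pointing down, gripper open.
Joint ranges: [-2.85, 2.85], [-0.5, 2.14], [-1.23, 1.37], [0.21, 2.46], [-1.02, 4.16], [0.16, 2.05], [-2.73, 2.73]. Speed limits (rad/s): [1.89, 1.89, 2.39, 2.39, 3.01, 3.01, 3.01].

## Interface

Orientations are given as a unit quaternion [w, x, y, z].
In Python, from bench import robot gives the robot as it stands.
- The arm moves only by the tool drive_tool, never from a script. Its argument "increments" is a list of rows, each a list of 2 entries, a list of its own where there are three numbers: the shift along the tool's x, y, z in cm, then the turn about the tool's x in rad. In form: [[[dx, dy, dz], yaw], ...]. A call has 1 to 12 rows; each row shifts and turns the commanded pose from where the row before left it, along the tool's axes as they then stand; what a row does not reach is not made up. A row lasts 1/10 s, in which the tool goes at most 50 mm and 8.59 degrees, less where a joint would pass 70% of its speed; a pose out of reach is approached as far as the arm can. A call with a gripper value outside its range is refused whole. "hand" is the finger opening in cm, from 0 to 8.54, set as the call begins (left out, the last holds). The fingers move at their own pace and stop on an object; "grip_force" is the grip in N (left out, the last holds). Time passes only in rows, so rows that do not move let the fingers close. It gives the time, the measured TCP pose, the force and the opening at its end, in the units of the state.
- robot.get_obs(): the state, without advancing time (a new reading comes with each control period).
- robot.snapshot(name): name is "side" or "top" or "wrist"; returns a dict with "frame" (384x512x3 uint8, blue, green, red), "fx", "fy", "cx", "cy" (pixels), "k1" (the pictures are not rectified: a ray, as slopes to the right and down, at radius r is drawn at 1 + k1 r^2 times it, then the intrinsics apply), "R" (3x3) and "t" (3): a world point X has camera coordinates R X + t. Camera axes: x right, y down, z forward; pixel columns grow to the right and rows downward; lengths in mm; the calibration is good to about 2 mm. A picture is of the moment at which its call begins. There is no depth.
- robot.sign_off(): hands the job in, once; it reports no verdict.
Trained networks look in a picture, given as the dict that the camera call returned (one of the last four; its "shot" number tells which), for a name from the list of things; names that differ only in an ending like _2 or _b are one class to them, and where a whole thing is asked for, a point or a joint stands for the part that bears it (a point fixed in the world has none). Each returns a list of dicts, best first, with "p" (0 to 1); they miss things now and then, are a little off and sometimes report something else, mostly with a low value. They report only what shows in the picture. A call takes as long as a camera call.
- robot.search_frame(name, picture): "box" ([left, top, width, height] in pixels, round what is visible of it).
- robot.silhouettes(name, picture): "region" (384x512 bool, what is visible of it) and "box" ([left, top, width, height] in pixels, round what is visible of it).
- robot.place_of(name, picture): "at" ([column, row] in pixels: a listed point, or the origin of a listed thing).
The state is a dict: "time": time; "joints": joint angles; "dq": joint speeds; "joint_efforts": joint torques, N m; "tcp_pos": TCP position; "tcp_rot": TCP orientation; "contact_force": force on the tool from outside, world axes, zero at the start; "ft_torque": the same for the moment, N m; "finger_gap": finger opening in mm.
Only numpy, scipy, OpenCV 4.12 (cv2) and the standard library are available. Lean on these libraries where they do the work, as an engineer would, in place of code of your own. Each camera call takes 0.05 s, during which the arm holds its last target. There are 200 camera calls.

## Task

Lay the four castings out for gauging: one in each tray along the rail, in order of size, with the smallest in the tray next to the dial gauge stand and the largest in the tray farthest from it. Stand each on its base in the middle of its tray and square to it, with its stub pointing away from the rail. Set each one down before letting go, never drop it: the bases are finished faces.

Things in the scene. Friction and masses are not known exactly. Their poses are not given: they have to be found in the camera images.
- casting_a: Smallest of four loose grey aluminium castings, about 80 g: (mm) block 33 long, 30 wide, 31 high, its back sloping, dark bore in its flat top, with a round steel stub 19 long, 15 thick along -x. Starts on its base. Origin: underside, at half the overall 52 mm length; z up. Block middle at x = +9.5 mm: grip its flat sides y = +-15 there, from above (slope: rear third only).
- casting_b: Second smallest of four loose grey aluminium castings, about 180 g: (mm) block 44 long, 40 wide, 41 high, its back sloping, dark bore in its flat top, with a round steel stub 25 long, 20 thick along -x. Starts on its base. Origin: underside, at half the overall 69 mm length; z up. Block middle at x = +12.5 mm: grip its flat sides y = +-20 there, from above (slope: rear third only).
- casting_c: Second largest of four loose grey aluminium castings, about 340 g: (mm) block 55 long, 50 wide, 51 high, its back sloping, dark bore in its flat top, with a round steel stub 32 long, 25 thick along -x. Starts on its base. Origin: underside, at half the overall 87 mm length; z up. Block middle at x = +16 mm: grip its flat sides y = +-25 there, from above (slope: rear third only).
- casting_d: Largest of four loose grey aluminium castings, about 580 g: (mm) block 66 long, 60 wide, 60 high, its back sloping, dark bore in its flat top, with a round steel stub 38 long, 30 thick along -x. Starts on its base. Origin: underside, at half the overall 104 mm length; z up. Block middle at x = +19 mm: grip its flat sides y = +-30 there, from above (slope: rear third only).
- tray_p: One of four identical fixed steel trays side by side along the rail; letters do not tell their order. 136 mm (x, across the rail) by 96 mm (y, along it); black rubber floor 5 mm above the bench, thin rim at 8 mm, inside 132 x 92 mm, hook tab at the +x end 23 mm high. Centres 100 to 120 mm apart. Origin: centre of the underside, on the bench; +x points to the rail.
- tray_q: One of four identical fixed steel trays side by side along the rail; letters do not tell their order. 136 mm (x, across the rail) by 96 mm (y, along it); black rubber floor 5 mm above the bench, thin rim at 8 mm, inside 132 x 92 mm, hook tab at the +x end 23 mm high. Centres 100 to 120 mm apart. Origin: centre of the underside, on the bench; +x points to the rail.
- tray_r: One of four identical fixed steel trays side by side along the rail; letters do not tell their order. 136 mm (x, across the rail) by 96 mm (y, along it); black rubber floor 5 mm above the bench, thin rim at 8 mm, inside 132 x 92 mm, hook tab at the +x end 23 mm high. Centres 100 to 120 mm apart. Origin: centre of the underside, on the bench; +x points to the rail.
- tray_s: One of four identical fixed steel trays side by side along the rail; letters do not tell their order. 136 mm (x, across the rail) by 96 mm (y, along it); black rubber floor 5 mm above the bench, thin rim at 8 mm, inside 132 x 92 mm, hook tab at the +x end 23 mm high. Centres 100 to 120 mm apart. Origin: centre of the underside, on the bench; +x points to the rail.
- rail: Fixed slotted aluminium rail on the bench behind the trays, 490 mm long (along its y), 30 mm deep, 20 mm high. Origin: centre of its underside; its x points away from the trays (the trays lie on its -x side, their axes parallel to its own), and in general away from the robot.
- gauge_stand: Fixed dial gauge stand just past one end of the rail (either end): grey iron base 120 x 90 x 28 mm, steel column and round white dial, 233 mm high in all. Origin: centre of the underside. Past the rail's other end stands a blue open bin of screws, 50 mm high.

How it is judged (in metres and radians):
At the end, for the whole second after the job is handed in: Each casting upright (0.08 rad), at rest on a tray floor, origin within 12 mm of the tray centre, length within 0.25 rad of the tray's x axis, stub away from the rail; in order of size along the row, the smallest nearest the gauge stand ((horizontal distance between casting_a and tray_p below 0.012 m or horizontal distance between casting_a and tray_q below 0.012 m or horizontal distance between casting_a and tray_r below 0.012 m or horizontal distance between casting_a and tray_s below 0.012 m) and height (world z) of each of casting_a, casting_b, casting_c, casting_d below 0.009 m and angle between each of casting_a, casting_b, casting_c, casting_d's own z axis and vertical below 0.08 rad and angle between the x axis of each of casting_a, casting_b, casting_c, casting_d and the x axis of rail, either way round below 0.25 rad and x of rail in the frame of casting_a above 0.02 m and linear speed of each of casting_a, casting_b, casting_c, casting_d below 0.01 m/s and angular speed of each of casting_a, casting_b, casting_c, casting_d below 0.1 rad/s and (horizontal distance between casting_b and tray_p below 0.012 m or horizontal distance between casting_b and tray_q below 0.012 m or horizontal distance between casting_b and tray_r below 0.012 m or horizontal distance between casting_b and tray_s below 0.012 m) and x of rail in the frame of casting_b above 0.02 m and (horizontal distance between casting_c and tray_p below 0.012 m or horizontal distance between casting_c and tray_q below 0.012 m or horizontal distance between casting_c and tray_r below 0.012 m or horizontal distance between casting_c and tray_s below 0.012 m) and x of rail in the frame of casting_c above 0.02 m and (horizontal distance between casting_d and tray_p below 0.012 m or horizontal distance between casting_d and tray_q below 0.012 m or horizontal distance between casting_d and tray_r below 0.012 m or horizontal distance between casting_d and tray_s below 0.012 m) and x of rail in the frame of casting_d above 0.02 m and ((y of gauge_stand in the frame of rail above 0.1 m and y of casting_b in the frame of casting_a below -0.06 m and y of casting_c in the frame of casting_b below -0.06 m and y of casting_d in the frame of casting_c below -0.06 m) or (y of gauge_stand in the frame of rail below -0.1 m and y of casting_b in the frame of casting_a above 0.06 m and y of casting_c in the frame of casting_b above 0.06 m and y of casting_d in the frame of casting_c above 0.06 m))); the robot touches nothing.
It fails at once if a casting let go and falling (out of the fingers and moving at over 0.5 m/s, a drop of about 13 mm) ((contact force between casting_a and the fingers below 0.3 N and linear speed of casting_a above 0.5 m/s) or (contact force between casting_b and the fingers below 0.3 N and linear speed of casting_b above 0.5 m/s) or (contact force between casting_c and the fingers below 0.3 N and linear speed of casting_c above 0.5 m/s) or (contact force between casting_d and the fingers below 0.3 N and linear speed of casting_d above 0.5 m/s)).
It also fails if it takes over 102 s, if anything falls off the work surface, if the arm or the gripper's body presses on something with over 40 N, if the wrist force passes 120 N, or if a joint passes its speed limit or range.

## Working session

There is one attempt and no reset: what is moved stays moved. The work goes in short steps, Python scripts to look and compute and a tool call to move; the robot and the scene stay as the last step left them, time stands still between calls to the robot, and variables do not carry over. Pictures are saved under pics/ and viewed, about 12 in all and at most 16, crops included, and the job is handed in when it is done.

Besides the shell and the picture viewer there is one more tool, called after "Request:" as a command line: name --argument value ..., lists and objects as JSON in quotes. drive_tool: Moves the arm, as the interface text tells. Its arguments: {"type":"object","properties":{"increments":{"type":"array"},"hand":{"type":"number"},"grip_force":{"type":"number"}},"required":["increments"]}

```bash
mkdir -p pics; ls
python3 - <<'E'
from bench import robot
import cv2,pickle
o=robot.get_obs();print({k:o[k] for k in('time','tcp_pos','tcp_rot','finger_gap','contact_force')})
for n in("top","side"):
    s=robot.snapshot(n);cv2.imwrite(f"pics/{n}0.png",s["frame"]);pickle.dump(s,open(f"{n}0.pkl","wb"))
    print(n,s["fx"],s["k1"],(-s["R"].T@s["t"]).round())
    for k in["casting_a","tray_p","rail","gauge_stand"]:
        print(k,[(d["p"],[round(float(v)) for v in d["at"]]) for d in robot.place_of(k,s)])
        print(k,[(d["p"],[round(float(v)) for v in d["box"]]) for d in robot.search_frame(k,s)])
E
```

```text
pics
{'time': 0.0, 'tcp_pos': array([241.92794219, 629.68406416, 208.30903016]), 'tcp_rot': array([ 0.69521216,  0.12848287,  0.69528915, -0.12940326]), 'finger_gap': 85.39037391860512, 'contact_force': array([ 0.43270415,  0.11995549, -0.35694086])}
top 432.1996264464629 -0.052918376648788 [ 502.    5. 1131.]
casting_a [(0.75, [223, 236]), (0.65, [393, 262]), (0.61, [148, 232]), (0.48, [308, 236])]
casting_a [(0.86, [134, 213, 27, 38]), (0.82, [381, 251, 28, 19]), (0.72, [203, 214, 35, 43]), (0.68, [297, 224, 21, 20]), (0.44, [312, 139, 45, 62])]
tray_p [(0.96, [245, 166]), (0.82, [208, 161]), (0.79, [333, 174]), (0.69, [290, 170])]
tray_p [(0.92, [270, 134, 38, 63]), (0.83, [187, 127, 41, 65]), (0.63, [225, 133, 43, 62]), (0.6, [312, 140, 46, 64])]
rail [(0.97, [276, 138])]
rail [(0.83, [179, 120, 189, 33])]
gauge_stand [(0.61, [140, 142])]
gauge_stand [(0.72, [101, 103, 61, 66])]
side 447.3185917661114 -0.11460434303963113 [ 298. -615.  845.]
casting_a [(0.95, [169, 138]), (0.88, [222, 250]), (0.68, [234, 353]), (0.63, [188, 183])]
casting_a [(0.89, [172, 156, 38, 39]), (0.79, [213, 238, 16, 22]), (0.7, [153, 115, 34, 24]), (0.61, [220, 336, 40, 39])]
tray_p [(0.81, [266, 178]), (0.69, [300, 255]), (0.64, [254, 148]), (0.57, [282, 209])]
tray_p [(0.97, [237, 159, 66, 38]), (0.89, [249, 188, 69, 45]), (0.82, [226, 134, 63, 34]), (0.6, [265, 230, 75, 50])]
rail [(0.83, [302, 185]), (0.61, [237, 354]), (0.6, [299, 254])]
rail [(0.76, [270, 117, 89, 153])]
gauge_stand [(0.68, [240, 110])]
gauge_stand [(0.71, [220, 34, 47, 86])]
```

Run:
```python
import cv2
a=cv2.imread("pics/top0.png")[95:295,90:440];cv2.imwrite("pics/top0c.png",cv2.resize(a,(800,457),interpolation=cv2.INTER_CUBIC))
a=cv2.imread("pics/side0.png");cv2.imwrite("pics/side0c.png",cv2.resize(a,(800,600),interpolation=cv2.INTER_CUBIC))
```

```text
(no output)
```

View pics/top0c.png

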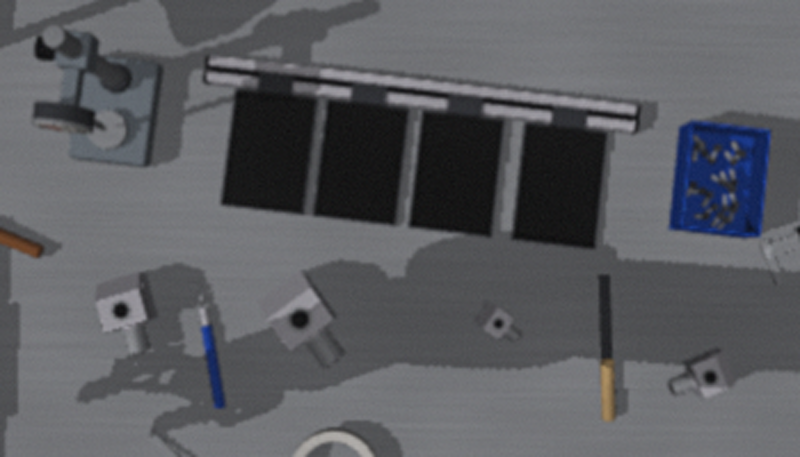

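View pics/side0c.png

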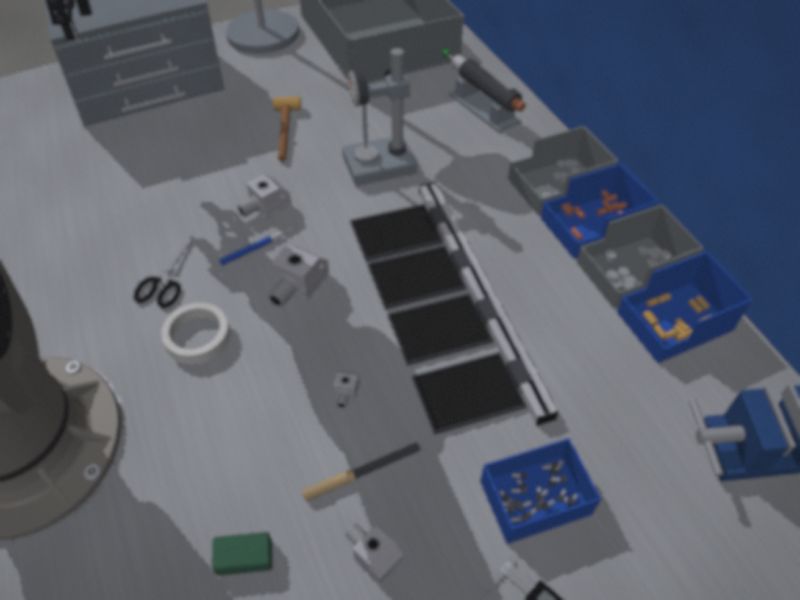

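Top view: gauge stand at left (+y), blue bin at right. So the trays from left to right take a, b, c, d. The castings lie c, d, a, b from left to right at the row below the trays (full-image pixels about 145,231 / 221,234 / 308,236 / 400,260).

```bash
cat > h.py <<'E'
import numpy as np,cv2
from scipy.optimize import minimize
def proj(s,X):
    c=np.asarray(X,float)@s["R"].T+s["t"];u=c[:,:2]/c[:,2:];u=u*(1+s["k1"]*(u**2).sum(1,keepdims=True))
    return u*[s["fx"],s["fy"]]+[s["cx"],s["cy"]]
def ray(s,p,z):
    K=np.array([[s["fx"],0,s["cx"]],[0,s["fy"],s["cy"]],[0,0,1.]])
    u=cv2.undistortPoints(np.array(p,float).reshape(-1,1,2),K,np.array([s["k1"],0,0,0,0]))[:,0]
    d=np.c_[u,np.ones(len(u))]@s["R"];C=-s["R"].T@s["t"]
    return (C+d*((z-C[2])/d[:,2])[:,None])[:,:2]
# block L,W,H stub len,dia
DIM=dict(a=(33,30,31,19,15),b=(44,40,41,25,20),c=(55,50,51,32,25),d=(66,60,60,38,30))
def parts(k,p,z0=0):
    L,W,H,l,d=DIM[k];T=L+l;b=-T/2+l
    blk=[(x,y,z) for y in(-W/2,W/2) for x,z in((b,0),(b,H),(b+L*2/3,H),(T/2,0),(T/2,H*.45))]
    a=np.arange(0,6.28,.3);st=[(x,d/2*np.cos(t),H/2+d/2*np.sin(t)) for x in(-T/2,b) for t in a]
    c,s=np.cos(p[2]),np.sin(p[2]);R=np.array([[c,-s,0],[s,c,0],[0,0,1]])
    return [np.array(q)@R.T+[p[0],p[1],z0] for q in(blk,st)]
def render(s,ps,box,S=4):
    x,y,w,h=box;m=np.zeros((h*S,w*S),np.uint8)
    for q in ps:
        u=(proj(s,q)+.5-[x,y])*S
        cv2.fillConvexPoly(m,cv2.convexHull(np.round(u*16).astype(np.int32)),255,shift=4)
    return cv2.resize(m,(w,h),interpolation=cv2.INTER_AREA)/255.
def fit(k,obs,p0,z0=0,free=True):
    """obs: list of (snapshot,mask)"""
    B=[]
    for s,m in obs:
        x,y,w,h=cv2.boundingRect(m.astype(np.uint8));B.append((s,m,(x-10,y-10,w+20,h+20)))
    def cost(p):
        e=0
        for s,m,b in B:
            x,y,w,h=b;t=np.pad(m,60)[y+60:y+h+60,x+60:x+w+60].astype(float)
            g=lambda i:cv2.GaussianBlur(i,(0,0),1.)
            e+=((g(t)-g(render(s,parts(k,p,z0),b)))**2).sum()/m.sum()
        return e
    best=None
    for dy in (np.arange(0,6.28,.52) if free else [0]):
        q=np.array(p0,float);q[2]+=dy
        if free and best is not None and cost(q)>.6: pass
        r=minimize(cost,q,method="Nelder-Mead",options=dict(initial_simplex=[q,q+[6,0,0],q+[0,6,0],q+[0,0,.25]],xatol=.05,fatol=1e-4,maxiter=120))
        if best is None or r.fun<best.fun:best=r
    return best
E
cat > m.py <<'E'
from bench import robot
from h import *
import json
S={n:robot.snapshot(n) for n in("top","side")}
C={}
m={n:[(d["p"],d["region"],d["box"]) for d in robot.silhouettes("casting_a",S[n])] for n in S}
for n in S:print(n,[(p,[int(v) for v in b],int(r.sum())) for p,r,b in m[n]])
seed=dict(c=(148,232),d=(223,236),a=(308,236),b=(393,262))
for k in "abcd":
    p=ray(S["top"],[seed[k]],20)[0];obs=[]
    for n in S:
        u=proj(S[n],[[*p,20]])[0]
        c=[(np.hypot(*(np.argwhere(r).mean(0)[::-1]-u)),i) for i,(pp,r,b) in enumerate(m[n])]
        if c and min(c)[0]<20:obs.append((S[n],m[n][min(c)[1]][1]))
    r=fit(k,obs,[*p,0]);print(k,len(obs),r.x.round(3),round(r.fun,3))
    for o in obs:
        q=fit(k,[o],r.x,free=False);print("   single",q.x.round(3),round(q.fun,3))
    C[k]=list(r.x)
ctr=dict(top=[(208,161),(245,166),(290,170),(333,174)],side=[(254,148),(266,178),(282,209),(300,255)])
Tm=[]
for n in S:
    g=cv2.cvtColor(S[n]["frame"],cv2.COLOR_BGR2GRAY);b=(g<38).astype(np.uint8)
    N,lab,st,ce=cv2.connectedComponentsWithStats(b,connectivity=4)
    for u in ctr[n]:
        l=lab[u[1],u[0]];cs=cv2.findContours((lab==l).astype(np.uint8),cv2.RETR_EXTERNAL,cv2.CHAIN_APPROX_NONE)[0][0][:,0]
        w=ray(S[n],cs,5).astype(np.float32);R=cv2.minAreaRect(w);print(n,l,st[l][:4],np.round(R[0],1),np.round(R[1],1),round(R[2],1))
print("rail",[ray(S[n],[robot.place_of("rail",S[n])[0]["at"]],0).round(1) for n in S])
json.dump(C,open("C.json","w"))
E
python3 m.py
```

```text
top [(0.94, [204, 211, 35, 44], 804), (0.92, [132, 212, 27, 39], 636), (0.9, [381, 250, 29, 19], 360), (0.59, [300, 222, 20, 21], 235)]
side [(0.69, [213, 238, 17, 24], 300), (0.58, [222, 335, 38, 38], 813), (0.55, [149, 114, 37, 27], 609), (0.43, [265, 228, 76, 48], 2614)]
a 2 [ 444.883 -104.889    0.994] 0.061
   single [ 444.885 -102.523    0.957] 0.011
   single [ 444.485 -107.       0.967] 0.011
b 2 [ 388.797 -330.77     5.089] 0.083
   single [ 388.333 -328.56     5.072] 0.043
   single [ 388.844 -332.342    5.13 ] 0.011
c 2 [4.50276e+02 3.10986e+02 3.49000e-01] 0.056
   single [4.50317e+02 3.12136e+02 3.26000e-01] 0.012
   single [4.49610e+02 3.06675e+02 4.14000e-01] 0.009
d 1 [444.878 113.513   6.925] 0.015
   single [444.894 113.51    6.925] 0.015
top 230 [182 125  62  63] [650.5 156.9] [162.5 154.9] 84.2
top 235 [228 139  40  54] [629.1  55.2] [ 91.  134.1] 83.9
top 237 [270 144  40  54] [617.1 -54.6] [ 91.1 134.3] 83.7
top 242 [315 150  40  53] [ 604.  -172.6] [ 91.4 134.7] 83.8
side 4 [227 133  53  30] [641.7 157.1] [ 82.5 130.8] 84.4
side 5 [238 159  57  35] [627.6  52.7] [ 83.2 125.8] 83.8
side 19 [251 190  61  40] [615.7 -56.5] [ 84.7 126.4] 83.8
side 25 [266 228  67  47] [ 602.9 -175. ] [ 86.2 129.2] 84.0
rail [array([[701.9, -12.4]]), array([[700.3, -16.5]])]
```

```bash
cat > go.py <<'E'
# python3 go.py x y z jaw_yaw : rows (turn first, then shift) to bring TCP there, jaws' y axis at jaw_yaw (mod pi)
import sys,numpy as np
from scipy.spatial.transform import Rotation as Ro
from bench import robot
def rows(x,y,z,yaw,verbose=True):
    o=robot.get_obs();q=o["tcp_rot"];R=Ro.from_quat([*q[1:],q[0]]).as_matrix()
    ty=np.arctan2(R[1,1],R[0,1]);d=(yaw-ty+np.pi/2)%np.pi-np.pi/2
    t=-d # tool x is down
    R2=R@Ro.from_rotvec([t,0,0]).as_matrix()
    s=R2.T@(np.array([x,y,z])-o["tcp_pos"])/10
    print("t",round(o["time"],2),"tcp",o["tcp_pos"].round(1),"jaw yaw",round(ty,3),"tool x",R[:,0].round(3),"j1,j7",o["joints"][[0,6]].round(2),"gap",round(o["finger_gap"],1),"F",o["contact_force"].round(1))
    print("turn",round(t,3),"(%.2f rows)"%(abs(t)/.15),"then shift cm",s.round(2),"norm",round(np.linalg.norm(s),2))
if __name__=="__main__":rows(*map(float,sys.argv[1:]))
E
python3 go.py 460 314 200 1.91
```

```text
t 1.2 tcp [242.  630.1 209. ] jaw yaw 1.204 tool x [-0. -0. -1.] j1,j7 [-1.35 -0.07] gap 85.6 F [-0.4 -0.1 -0.4]
turn -0.706 (4.71 rows) then shift cm [  0.9  -37.06  10.04] norm 38.4
```

Request:
drive_tool --increments '[[[0,0,0],-0.14],[[0,0,0],-0.14],[[0,0,0],-0.14],[[0,0,0],-0.14],[[0,0,0],-0.146]]' --hand 8.5 --grip_force 60

```text
time: 1.7
tcp_pos: [242.1, 630.1, 209.0]
tcp_rot: [0.697, -0.121, 0.697, 0.121]
contact_force: [0.3, -0.6, -0.3]
finger_gap: 85.2
```

Request:
drive_tool --increments '[[[0.09,-3.7,1.0],0],[[0.09,-3.7,1.0],0],[[0.09,-3.7,1.0],0],[[0.09,-3.7,1.0],0],[[0.09,-3.7,1.0],0],[[0.09,-3.7,1.0],0],[[0.09,-3.7,1.0],0],[[0.09,-3.7,1.0],0],[[0.09,-3.7,1.0],0],[[0.09,-3.76,1.0],0],[[0,0,0],0],[[0,0,0],0]]'

```text
time: 2.9
tcp_pos: [460.1, 313.3, 200.1]
tcp_rot: [0.697, -0.119, 0.697, 0.119]
contact_force: [-0.2, 0.7, 0.1]
finger_gap: 84.9
```

```bash
cat > w.py <<'E'
# python3 w.py k name x y yaw : wrist picture, fit casting k from it
import sys,pickle
from bench import robot
from h import *
k,name=sys.argv[1:3];p=list(map(float,sys.argv[3:6]));z0=float(sys.argv[6]) if len(sys.argv)>6 else 0
s=robot.snapshot("wrist");pickle.dump(s,open(name+".pkl","wb"));im=s["frame"].copy()
print("cam",(-s["R"].T@s["t"]).round(),"dir",s["R"][2].round(2),s["fx"],"k1",round(s["k1"],3))
u=proj(s,[[*p[:2],20]])[0]
D=robot.silhouettes("casting_a",s);print([(d["p"],[int(v) for v in d["box"]]) for d in D],"expected",u.round())
c=sorted((np.hypot(*(np.argwhere(d["region"]).mean(0)[::-1]-u)),i) for i,d in enumerate(D))
if c:
    m=D[c[0][1]]["region"];r=fit(k,[(s,m)],p,z0,False);print(k,r.x.round(3),round(r.fun,3))
    cv2.drawContours(im,cv2.findContours(m.astype(np.uint8),0,1)[0],-1,(0,255,0),1)
    for q in parts(k,r.x,z0):cv2.polylines(im,[cv2.convexHull(proj(s,q).round().astype(np.int32))],True,(0,0,255),1)
cv2.imwrite(f"pics/{name}.png",im)
E
python3 go.py 460 314 200 1.91; python3 w.py c wc1 450.3 311 .34
```

```text
t 2.9 tcp [460.1 313.3 200.1] jaw yaw 1.908 tool x [ 0.  0. -1.] j1,j7 [-0.78  1.21] gap 84.9 F [-0.2  0.7  0.1]
turn -0.002 (0.01 rows) then shift cm [0.01 0.07 0.01] norm 0.08
cam [388. 289. 366.] dir [ 0.28  0.1  -0.95] 289.5499025824501 k1 -0.025
[(0.64, [47, 43, 93, 101]), (0.56, [234, 121, 49, 78])] expected [257. 160.]
c [4.50256e+02 3.12496e+02 3.01000e-01] 0.011
```

View pics/wc1.png

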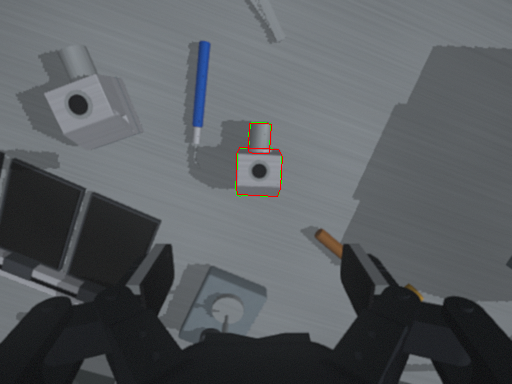

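The fit (green/red outline) sits tightly on casting c at (260,160), and it agrees with the top camera. I'll trust top and wrist.

```bash
python3 go.py 465.5 317.3 6 1.883
```

```text
t 3.0 tcp [459.2 314.8 200.1] jaw yaw 1.911 tool x [-0.  0. -1.] j1,j7 [-0.78  1.21] gap 84.7 F [-0.5 -0.5 -0.1]
turn 0.028 (0.19 rows) then shift cm [19.41  0.04  0.68] norm 19.42
```

Request:
drive_tool --increments '[[[0,0.04,0.65],0.028],[[4,0,0],0],[[4,0,0],0],[[4,0,0],0],[[3,0,0],0],[[2,0,0],0],[[1.4,0,0],0],[[1.0,0,0],0],[[0,0,0],0],[[0,0,0],0]]' --hand 6.8

```text
time: 4.0
tcp_pos: [466.1, 316.8, 6.6]
tcp_rot: [0.699, -0.109, 0.698, 0.11]
contact_force: [-0.1, -0.0, -0.1]
finger_gap: 68.2
```

Request:
drive_tool --increments '[[[0,0,0],0],[[0,0,0],0],[[0,0,0],0],[[0,0,0],0],[[0,0,0],0],[[0,0,0],0],[[0,0,0],0],[[0,0,0],0]]' --hand 4.0

```text
time: 4.8
tcp_pos: [466.3, 316.9, 7.3]
tcp_rot: [0.699, -0.109, 0.698, 0.11]
contact_force: [-2.6, -0.3, 9.7]
finger_gap: 48.6
```

Request:
drive_tool --increments '[[[-0.5,0,0],0],[[-1,0,0],0],[[-2,0,0],0],[[-2.5,0,0],0],[[-3,0,0],0],[[0,0,0],0],[[0,0,0],0]]'

```text
time: 5.5
tcp_pos: [465.9, 316.5, 96.9]
tcp_rot: [0.699, -0.109, 0.698, 0.11]
contact_force: [-0.9, 0.7, -5.1]
finger_gap: 48.9
```

```bash
python3 go.py 633 55 100 1.463;  python3 - <<'E'
from bench import robot
import cv2
from h import *
s=robot.snapshot("top");g=cv2.cvtColor(s["frame"],cv2.COLOR_BGR2GRAY)
for th in(26,30,34,38,42,46):
    N,lab,st,ce=cv2.connectedComponentsWithStats((g<th).astype(np.uint8),connectivity=4)
    for u in[(208,161),(250,166),(290,170),(333,174)]:
        m=cv2.morphologyEx((lab==lab[u[1],u[0]]).astype(np.uint8),cv2.MORPH_OPEN,np.ones((9,9)))
        cs=cv2.findContours(m,0,1)[0][0][:,0]
        R=cv2.minAreaRect(ray(s,cs,5).astype(np.float32));print(th,np.round(R[0],1),np.round(R[1],1),round(R[2],1))
w=robot.snapshot("wrist");cv2.imwrite("pics/wc2.png",w["frame"])
E
```

```text
t 5.5 tcp [465.9 316.5  96.9] jaw yaw 1.882 tool x [ 0.001  0.001 -1.   ] j1,j7 [-0.77  1.2 ] gap 48.9 F [-0.9  0.7 -5.1]
turn 0.419 (2.79 rows) then shift cm [ -0.32 -24.2   19.43] norm 31.04Traceback (most recent call last):
  File "<stdin>", line 9, in <module>
IndexError: tuple index out of range
```

Run:
```python
from bench import robot
import cv2
from h import *
s=robot.snapshot("top");g=cv2.cvtColor(s["frame"],cv2.COLOR_BGR2GRAY);cv2.imwrite("pics/top1.png",cv2.resize(s["frame"][95:295,60:410],(800,457)))
for th in(30,36,42):
    N,lab,st,ce=cv2.connectedComponentsWithStats((g<th).astype(np.uint8),connectivity=4)
    for u in[(208,161),(250,166),(290,170),(333,174)]:
        l=lab[u[1]-1:u[1]+2,u[0]-1:u[0]+2].max()
        m=cv2.morphologyEx((lab==l).astype(np.uint8),cv2.MORPH_CLOSE,np.ones((3,3)));m=cv2.morphologyEx(m,cv2.MORPH_OPEN,np.ones((15,15)))
        cc=cv2.findContours(m,0,1)[0]
        if cc:
            R=cv2.minAreaRect(ray(s,cc[0][:,0],5).astype(np.float32));print(th,np.round(R[0],1),np.round(R[1],1),round(R[2],1))
w=robot.snapshot("wrist");cv2.imwrite("pics/wc2.png",w["frame"])
for n in("top",):
    for d in robot.silhouettes("tray_p",s):
        R=cv2.minAreaRect(ray(s,cv2.findContours(d["region"].astype(np.uint8),0,1)[0][0][:,0],5).astype(np.float32));print("sil",d["p"],np.round(R[0],1),np.round(R[1],1),round(R[2],1))
```

```text
30 [640.2 160.7] [ 89.4 131.6] 85.0
30 [627.8  55.5] [ 89.1 131.1] 85.0
30 [616.3 -54.2] [ 89.9 131.3] 84.1
30 [ 604.7 -172.2] [ 91.4 132.7] 83.6
36 [641.3 160.8] [ 90.7 135. ] 84.4
36 [628.5  55.6] [ 90.9 133.6] 84.7
36 [616.7 -54. ] [ 91.4 132.7] 84.1
36 [ 605.9 -172.4] [ 92.5 134.9] 84.3
42 [641.1 160.4] [ 91.8 135.2] 84.7
42 [628.4  55.3] [ 92.1 134.8] 84.6
42 [617.  -54.3] [ 92.4 135.8] 83.8
42 [ 605.7 -172.7] [ 93.6 135.7] 84.6
sil 0.82 [628.  -54.5] [101.3 164.2] 84.3
sil 0.69 [ 614.6 -173.3] [ 97.7 159.2] 84.0
sil 0.63 [649.5 160.8] [100.1 162.7] 82.7
```

View pics/wc2.png

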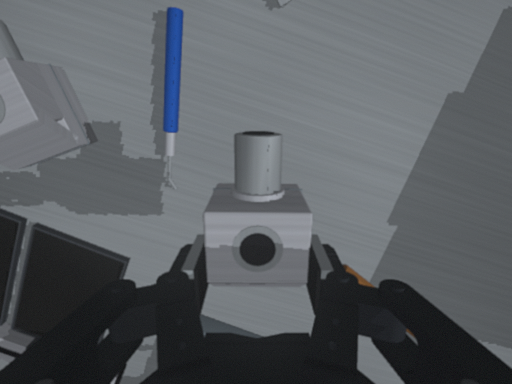

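Held squarely and centred in the fingers (casting at (258,230)). Off to the third tray.

```bash
python3 go.py 632.6 -55.9 60 1.464
```

```text
t 5.7 tcp [465.1 315.9  95. ] jaw yaw 1.882 tool x [-0.001 -0.001 -1.   ] j1,j7 [-0.77  1.2 ] gap 48.9 F [-0.1 -0.2 -4.1]
turn 0.418 (2.79 rows) then shift cm [  3.53 -35.18  20.62] norm 40.93
```

Request:
drive_tool --increments '[[[0,0,0],0.14],[[0,0,0],0.14],[[0,0,0],0.138],[[0,-1.5,0.9],0],[[0,-3,1.76],0],[[0,-4,2.3],0],[[0,-4,2.35],0],[[0,-4,2.35],0],[[0,-4,2.35],0],[[0,-4,2.35],0],[[0,-4,2.35],0],[[0,-3.2,1.9],0]]'

```text
time: 6.9
tcp_pos: [617.1, -21.8, 95.1]
tcp_rot: [0.706, 0.038, 0.707, -0.039]
contact_force: [0.9, 1.9, -3.1]
finger_gap: 48.7
```

Request:
drive_tool --increments '[[[0,-2,1.2],0],[[0,-1.48,0.8],0],[[0.5,0,0],0],[[1.5,0,0],0],[[1.5,0,0],0],[[0,0,0],0],[[0,0,0],0]]'

```text
time: 7.6
tcp_pos: [632.4, -54.6, 60.2]
tcp_rot: [0.706, 0.037, 0.707, -0.037]
contact_force: [0.5, -0.3, -3.8]
finger_gap: 48.7
```

```bash
python3 go.py 632.6 -55.9 12.3 1.464
python3 - <<'E'
from bench import robot
import cv2
from h import *
s=robot.snapshot("wrist");im=s["frame"].copy()
for c in[(641,160.6),(628.3,55.4),(616.7,-54.2),(605.2,-172.4)]:
    R=np.array([[np.cos(-.107),-np.sin(-.107)],[np.sin(-.107),np.cos(-.107)]])
    P=np.array([(66,46),(66,-46),(-66,-46),(-66,46)])@R.T+c
    cv2.polylines(im,[proj(s,np.c_[P,[5]*4]).round().astype(np.int32)],True,(0,255,255),1)
    P=np.array([(68,48),(68,-48),(-68,-48),(-68,48)])@R.T+c
    cv2.polylines(im,[proj(s,np.c_[P,[8]*4]).round().astype(np.int32)],True,(0,255,0),1)
for q in parts("c",[616.7,-54.2,-.107],53):cv2.polylines(im,[cv2.convexHull(proj(s,q).round().astype(np.int32))],True,(0,0,255),1)
cv2.imwrite("pics/wc3.png",cv2.resize(im,(768,576)))
E
```

```text
t 7.6 tcp [632.4 -54.6  60.2] jaw yaw 1.465 tool x [-0.002  0.    -1.   ] j1,j7 [-0.2  1.6] gap 48.7 F [ 0.5 -0.3 -3.8]
turn 0.001 (0.01 rows) then shift cm [ 4.79 -0.13  0.04] norm 4.79
```

View pics/wc3.png

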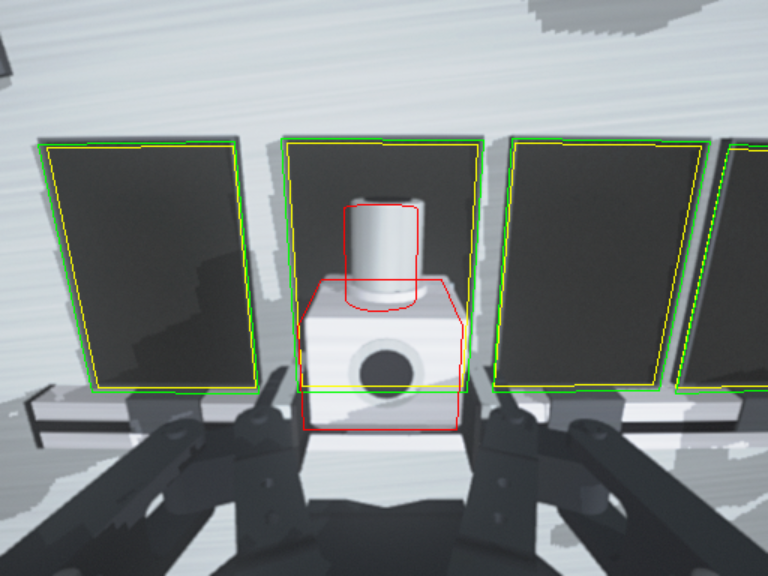

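Tray outlines predicted from the top camera match the wrist view within about 2 mm, and the held casting is within about 2 mm of the tray centre. Lowering.

Request:
drive_tool --increments '[[[1.5,-0.13,0.04],0],[[1.5,0,0],0],[[1,0,0],0],[[0.4,0,0],0],[[0.2,0,0],0],[[0.1,0,0],0],[[0.1,0,0],0],[[0,0,0],0],[[0,0,0],0]]'

```text
time: 8.55
tcp_pos: [633.6, -56.7, 13.3]
tcp_rot: [0.706, 0.038, 0.706, -0.038]
contact_force: [0.5, 0.5, -3.9]
finger_gap: 48.5
```

Request:
drive_tool --increments '[[[0.05,0,0],0],[[0.05,0,0],0],[[0,0,0],0],[[0,0,0],0]]'

```text
time: 8.95
tcp_pos: [633.5, -56.7, 12.4]
tcp_rot: [0.706, 0.038, 0.706, -0.038]
contact_force: [-3.3, 0.4, 4.5]
finger_gap: 48.6
```

Request:
drive_tool --increments '[[[0,0,0],0],[[0,0,0],0],[[0,0,0],0],[[0,0,0],0],[[0,0,0],0],[[-1,0,0],0],[[-3,0,0],0],[[-4,0,0],0],[[-4,0,0],0],[[-4,0,0],0],[[-3,0,0],0]]' --hand 6.6

```text
time: 10.05
tcp_pos: [633.7, -57.0, 205.6]
tcp_rot: [0.707, 0.038, 0.705, -0.038]
contact_force: [0.1, 0.0, -0.2]
finger_gap: 66.0
```

```bash
python3 - <<'E'
import numpy as np
from h import DIM
P=dict(a=(444.9,-102.6,.957),b=(388.4,-328.7,5.08-6.283),d=(444.9,113.5,.642))
T=dict(a=(641,160.6),b=(628.3,55.4),c=(616.7,-54.2),d=(605.2,-172.4))
for k in"abd":
    o=DIM[k][3]/2;x,y,w=P[k];print(k,"grasp",np.round([x+o*np.cos(w),y+o*np.sin(w)],1),"jaw",round(w+np.pi/2,3),"place",np.round([T[k][0]+o*np.cos(.107),T[k][1]-o*np.sin(.107)],1))
E
python3 w.py c wc4 616.7 -54.2 -.107 5;python3 go.py 460 125 200 2.213
```

```text
a grasp [450.4 -94.8] jaw 2.528 place [650.4 159.6]
b grasp [ 392.9 -340.4] jaw 0.368 place [640.7  54.1]
d grasp [460.1 124.9] jaw 2.213 place [ 624.1 -174.4]
cam [557. -48. 371.] dir [ 0.3  -0.03 -0.95] 289.5499025824501 k1 -0.025
[(0.95, [182, 0, 43, 26]), (0.67, [230, 114, 51, 77]), (0.67, [370, 0, 70, 36])] expected [257. 153.]
c [ 6.1640e+02 -5.4776e+01 -1.1900e-01] 0.011
t 10.15 tcp [635.4 -57.1 207.5] jaw yaw 1.464 tool x [ 0.007  0.    -1.   ] j1,j7 [-0.23  1.56] gap 65.8 F [ 1.  -0.6 -1. ]
turn -0.749 (5.00 rows) then shift cm [ 0.63 25.09 -3.15] norm 25.3
```

Casting c stands within 1 mm of its tray centre. Next, d.

Request:
drive_tool --increments '[[[0,0,0],-0.13],[[0,0,0],-0.13],[[0,0,0],-0.13],[[0,0,0],-0.13],[[0,0,0],-0.13],[[0,0,0],-0.1]]' --hand 8.5

```text
time: 10.75
tcp_pos: [633.1, -56.8, 202.1]
tcp_rot: [0.67, -0.225, 0.67, 0.225]
contact_force: [0.2, 0.7, -0.2]
finger_gap: 85.2
```

Request:
drive_tool --increments '[[[0.1,3.6,-0.45],0],[[0.1,3.6,-0.45],0],[[0.1,3.6,-0.45],0],[[0.1,3.6,-0.45],0],[[0.1,3.6,-0.45],0],[[0.1,3.6,-0.45],0],[[0,3.49,-0.45],0],[[0,0,0],0],[[0,0,0],0]]'

```text
time: 11.65
tcp_pos: [457.4, 125.4, 196.4]
tcp_rot: [0.671, -0.224, 0.671, 0.224]
contact_force: [0.3, -0.9, 0.3]
finger_gap: 85.0
```

```bash
python3 w.py d wd1 444.9 113.5 .642;python3 go.py 460.1 124.9 6 2.213
```

```text
cam [396.  80. 362.] dir [ 0.24  0.18 -0.95] 289.5499025824501 k1 -0.025
[(0.97, [11, 152, 77, 73]), (0.67, [226, 108, 55, 89]), (0.59, [74, 6, 48, 54])] expected [254. 154.]
d [444.184 113.087   0.651] 0.008
t 11.75 tcp [458.1 124.5 196.2] jaw yaw 2.213 tool x [ 0. -0. -1.] j1,j7 [-0.41  1.81] gap 84.8 F [ 0.2 -0.5 -0.7]
turn 0.0 (0.00 rows) then shift cm [19.02 -0.08  0.18] norm 19.02
```

Request:
drive_tool --increments '[[[0,-0.05,0.15],0],[[4,0,0],0],[[4,0,0],0],[[4,0,0],0],[[3,0,0],0],[[2,0,0],0],[[1.0,0,0],0],[[0.8,0,0],0],[[0,0,0],0],[[0,0,0],0]]'

```text
time: 12.75
tcp_pos: [459.7, 125.7, 8.7]
tcp_rot: [0.671, -0.223, 0.671, 0.223]
contact_force: [0.2, -0.7, -0.3]
finger_gap: 84.9
```

Request:
drive_tool --increments '[[[0,0,0],0],[[0,0,0],0],[[0,0,0],0],[[0,0,0],0],[[0,0,0],0],[[0,0,0],0],[[0,0,0],0],[[0,0,0],0]]' --hand 4.5 --grip_force 90

```text
time: 13.55
tcp_pos: [459.9, 125.7, 9.2]
tcp_rot: [0.671, -0.223, 0.67, 0.223]
contact_force: [-3.3, -1.9, 18.0]
finger_gap: 58.4
```

Request:
drive_tool --increments '[[[-0.5,0,0],0],[[-1,0,0],0],[[-2,0,0],0],[[-2.5,0,0],0],[[-3,0,0],0],[[-1,0,0],0],[[0,0,0],0],[[0,0,0],0]]'

```text
time: 14.35
tcp_pos: [458.6, 125.5, 107.2]
tcp_rot: [0.671, -0.224, 0.671, 0.223]
contact_force: [-0.5, -0.3, -7.1]
finger_gap: 58.3
```

```bash
python3 go.py 624.1 -174.4 110 1.464
```

```text
t 14.35 tcp [458.6 125.5 107.2] jaw yaw 2.214 tool x [-0.001 -0.    -1.   ] j1,j7 [-0.41  1.81] gap 58.3 F [-0.5 -0.3 -7.1]
turn 0.75 (5.00 rows) then shift cm [ -0.28 -28.05  19.65] norm 34.25
```

Request:
drive_tool --increments '[[[0,0,0],0.1],[[0,0,0],0.13],[[0,0,0],0.14],[[0,0,0],0.14],[[0,0,0],0.14],[[0,0,0],0.1]]'

```text
time: 14.95
tcp_pos: [458.2, 125.2, 106.4]
tcp_rot: [0.705, 0.039, 0.707, -0.04]
contact_force: [0.5, -0.8, -7.0]
finger_gap: 58.4
```

Request:
drive_tool --increments '[[[0,-1.5,1.05],0],[[0,-2.5,1.75],0],[[0,-3.2,2.24],0],[[0,-3.2,2.24],0],[[0,-3.2,2.24],0],[[0,-3.2,2.24],0],[[0,-3.2,2.24],0],[[0,-3.2,2.24],0],[[0,-2.5,1.75],0],[[0,-2.3,1.6],0],[[0,0,0],0],[[0,0,0],0]]'

```text
time: 16.15
tcp_pos: [623.0, -174.1, 105.7]
tcp_rot: [0.705, 0.038, 0.707, -0.038]
contact_force: [-1.0, 0.6, -6.5]
finger_gap: 58.3
```

```bash
python3 go.py 624.1 -174.4 14.2 1.464
```

```text
t 16.15 tcp [ 623.  -174.1  105.7] jaw yaw 1.463 tool x [-0.003  0.    -1.   ] j1,j7 [-0.01  1.76] gap 58.3 F [-1.   0.6 -6.5]
turn -0.001 (0.01 rows) then shift cm [ 9.15 -0.02  0.15] norm 9.15
```

Request:
drive_tool --increments '[[[1.0,0,0.1],0],[[2,0,0],0],[[2.5,0,0],0],[[2,0,0],0],[[1,0,0],0],[[0.3,0,0],0],[[0.15,0,0],0],[[0.1,0,0],0],[[0,0,0],0],[[0,0,0],0]]'

```text
time: 17.15
tcp_pos: [625.4, -173.8, 18.2]
tcp_rot: [0.706, 0.038, 0.706, -0.038]
contact_force: [0.3, 0.4, -6.4]
finger_gap: 58.1
```

Request:
drive_tool --increments '[[[0.1,0,0],0],[[0.1,0,0],0],[[0.05,0,0],0],[[0.05,0,0],0],[[0,0,0],0],[[0,0,0],0]]'

```text
time: 17.75
tcp_pos: [625.1, -173.8, 14.5]
tcp_rot: [0.706, 0.038, 0.706, -0.038]
contact_force: [-0.1, -0.4, -6.4]
finger_gap: 58.4
```

Request:
drive_tool --increments '[[[0.05,0,0],0],[[0.05,0,0],0],[[0,0,0],0],[[0,0,0],0]]'

```text
time: 18.15
tcp_pos: [625.1, -173.8, 14.4]
tcp_rot: [0.706, 0.038, 0.706, -0.038]
contact_force: [-6.2, 2.6, 9.2]
finger_gap: 58.2
```

Request:
drive_tool --increments '[[[0,0,0],0],[[0,0,0],0],[[0,0,0],0],[[0,0,0],0],[[0,0,0],0],[[-1,0,0],0],[[-3,0,0],0],[[-4,0,0],0],[[-4,0,0],0],[[-4,0,0],0],[[-3,0,0],0]]' --hand 7.8

```text
time: 19.25
tcp_pos: [625.4, -174.0, 207.1]
tcp_rot: [0.707, 0.038, 0.705, -0.038]
contact_force: [0.3, -0.2, 0.5]
finger_gap: 77.8
```

```bash
python3 w.py d wd2 605.2 -172.4 -.107 5;python3 go.py 392.9 -340.4 200 0.368
```

```text
cam [ 549. -165.  372.] dir [ 0.3  -0.03 -0.95] 289.5499025824501 k1 -0.025
[(0.86, [291, 0, 37, 24]), (0.71, [232, 104, 52, 90]), (0.63, [324, 110, 65, 78])] expected [256. 150.]
d [ 6.03797e+02 -1.71488e+02 -1.00000e-01] 0.008
t 19.35 tcp [ 627.1 -174.5  209.1] jaw yaw 1.464 tool x [ 0.007 -0.001 -1.   ] j1,j7 [-0.03  1.74] gap 77.9 F [ 0.8 -0.6  0.3]
turn 1.096 (7.30 rows) then shift cm [  0.75 -27.83   7.05] norm 28.72
```

Request:
drive_tool --increments '[[[0,0,0],0.137],[[0,0,0],0.137],[[0,0,0],0.137],[[0,0,0],0.137],[[0,0,0],0.137],[[0,0,0],0.137],[[0,0,0],0.137],[[0,0,0],0.137],[[0,0,0],0]]' --hand 6.4

```text
time: 20.25
tcp_pos: [624.9, -173.6, 203.5]
tcp_rot: [0.582, 0.401, 0.583, -0.401]
contact_force: [0.2, 0.0, 0.2]
finger_gap: 64.0
```

Request:
drive_tool --increments '[[[0.09,-3.48,0.88],0],[[0.09,-3.48,0.88],0],[[0.09,-3.48,0.88],0],[[0.09,-3.48,0.88],0],[[0.09,-3.48,0.88],0],[[0.09,-3.48,0.88],0],[[0.09,-3.48,0.88],0],[[0.09,-3.48,0.88],0],[[0,0,0],0],[[0,0,0],0]]'

```text
time: 21.25
tcp_pos: [390.3, -339.9, 196.6]
tcp_rot: [0.584, 0.4, 0.583, -0.399]
contact_force: [0.8, 0.2, -0.4]
finger_gap: 64.0
```

```bash
python3 w.py b wb1 388.4 -328.7 -1.203;python3 go.py 392.9 -340.4 6 0.368
```

```text
cam [ 362. -269.  362.] dir [ 0.11 -0.28 -0.96] 289.5499025824501 k1 -0.025
[(0.7, [445, 65, 64, 83]), (0.65, [242, 130, 36, 56])] expected [259. 160.]
b [ 387.794 -329.402   -1.182] 0.008
t 21.35 tcp [ 391.4 -339.   196.4] jaw yaw 0.371 tool x [ 0.  0. -1.] j1,j7 [0.06 1.11] gap 64.1 F [0.2 0.1 0.5]
turn 0.003 (0.02 rows) then shift cm [19.04  0.08  0.18] norm 19.04
```

View pics/wb1.png

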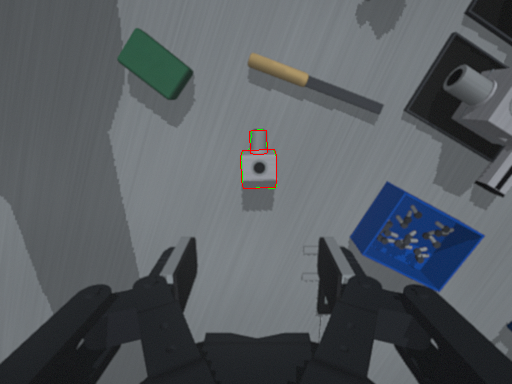

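Casting b is in the clear at (259,160), and the fit is tight.

Request:
drive_tool --increments '[[[0,0.08,0.2],0],[[4,0,0],0],[[4,0,0],0],[[4,0,0],0],[[3,0,0],0],[[2,0,0],0],[[1.0,0,0],0],[[1.0,0,0],0],[[0,0,0],0],[[0,0,0],0]]'

```text
time: 22.35
tcp_pos: [392.5, -341.4, 6.9]
tcp_rot: [0.583, 0.4, 0.583, -0.4]
contact_force: [0.7, 0.7, 0.4]
finger_gap: 63.8
```

Request:
drive_tool --increments '[[[0,0,0],0],[[0,0,0],0],[[0,0,0],0],[[0,0,0],0],[[0,0,0],0],[[0,0,0],0],[[0,0,0],0],[[0,0,0],0]]' --hand 3.0 --grip_force 50

```text
time: 23.15
tcp_pos: [392.6, -341.5, 7.4]
tcp_rot: [0.584, 0.4, 0.583, -0.4]
contact_force: [-2.1, 1.8, 11.8]
finger_gap: 38.4
```

Request:
drive_tool --increments '[[[-0.5,0,0],0],[[-1,0,0],0],[[-2,0,0],0],[[-2.5,0,0],0],[[-3,0,0],0],[[-3,0,0],0],[[-2,0,0],0],[[0,0,0],0],[[0,0,0],0]]'

```text
time: 24.05
tcp_pos: [392.2, -340.9, 146.7]
tcp_rot: [0.583, 0.4, 0.583, -0.4]
contact_force: [-1.5, -0.4, -2.6]
finger_gap: 38.3
```

```bash
python3 go.py 640.7 54.1 140 1.464
```

```text
t 24.05 tcp [ 392.2 -340.9  146.7] jaw yaw 0.368 tool x [ 0.001 -0.    -1.   ] j1,j7 [0.08 1.17] gap 38.3 F [-1.5 -0.4 -2.6]
turn -1.096 (7.31 rows) then shift cm [ 0.69 41.93 20.49] norm 46.67
```

Request:
drive_tool --increments '[[[0,0,0],-0.1],[[0,0,0],-0.142],[[0,0,0],-0.142],[[0,0,0],-0.142],[[0,0,0],-0.142],[[0,0,0],-0.142],[[0,0,0],-0.142],[[0,0,0],-0.144],[[0,0,0],0]]'

```text
time: 24.95
tcp_pos: [391.4, -340.9, 145.3]
tcp_rot: [0.706, 0.037, 0.707, -0.037]
contact_force: [-0.2, 0.4, -0.7]
finger_gap: 38.4
```

Request:
drive_tool --increments '[[[0,2,1],0],[[0,3,1.5],0],[[0,4,1.95],0],[[0,4,1.95],0],[[0,4,1.95],0],[[0,4,1.95],0],[[0,4,1.95],0],[[0,4,1.95],0],[[0,4,1.95],0],[[0,4,1.95],0],[[0,3,1.4],0],[[0,1.93,0.98],0]]'

```text
time: 26.15
tcp_pos: [640.8, 57.0, 145.0]
tcp_rot: [0.705, 0.039, 0.707, -0.039]
contact_force: [-0.2, 0.3, -1.1]
finger_gap: 38.5
```

Request:
drive_tool --increments '[[[1,0,0],0],[[2.5,0,0],0],[[2.5,0,0],0],[[2,0,0],0],[[0,0,0],0],[[0,0,0],0]]'

```text
time: 26.75
tcp_pos: [640.0, 53.3, 66.0]
tcp_rot: [0.706, 0.038, 0.707, -0.039]
contact_force: [-0.5, 0.4, -0.7]
finger_gap: 38.5
```

```bash
python3 go.py 640.7 54.1 12.4 1.464;sed -i 's/^for c in/for c in/' w.py
python3 - <<'E'
from bench import robot
import cv2
from h import *
s=robot.snapshot("wrist");im=s["frame"].copy()
for c in[(641,160.6),(628.3,55.4),(616.7,-54.2)]:
    R=np.array([[np.cos(-.107),-np.sin(-.107)],[np.sin(-.107),np.cos(-.107)]])
    P=np.array([(66,46),(66,-46),(-66,-46),(-66,46)])@R.T+c
    cv2.polylines(im,[proj(s,np.c_[P,[5]*4]).round().astype(np.int32)],True,(0,255,255),1)
cv2.imwrite("pics/wb2.png",cv2.resize(im,(768,576)))
E
```

```text
t 26.75 tcp [640.   53.3  66. ] jaw yaw 1.461 tool x [-0.001 -0.001 -1.   ] j1,j7 [-0.32  1.39] gap 38.5 F [-0.5  0.4 -0.7]
turn -0.003 (0.02 rows) then shift cm [5.36 0.09 0.07] norm 5.36
```

View pics/wb2.png

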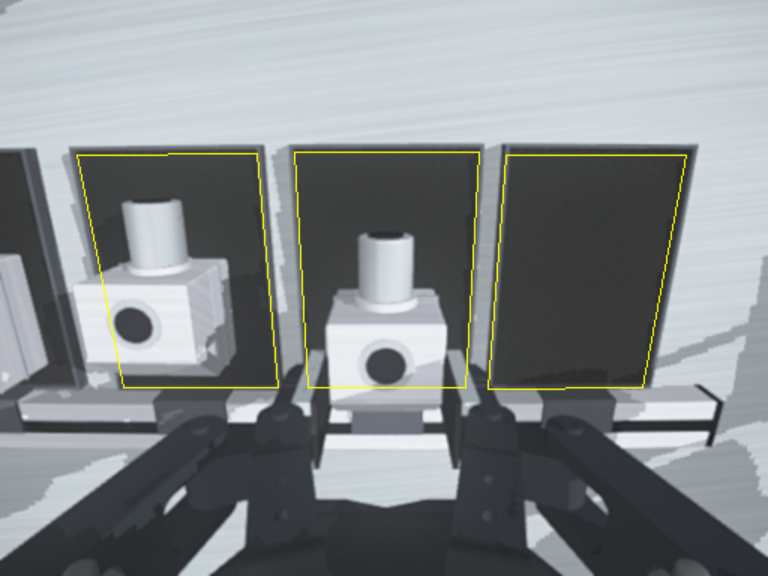

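The tray outlines line up and b is held straight over the second tray. c stands well in the third. Lowering.

Request:
drive_tool --increments '[[[1.5,0.09,0.07],0],[[2,0,0],0],[[1,0,0],0],[[0.3,0,0],0],[[0.2,0,0],0],[[0.1,0,0],0],[[0.1,0,0],0],[[0,0,0],0],[[0,0,0],0]]'

```text
time: 27.7
tcp_pos: [641.4, 54.7, 14.6]
tcp_rot: [0.706, 0.038, 0.706, -0.038]
contact_force: [-0.6, 0.9, -1.3]
finger_gap: 38.7
```

Request:
drive_tool --increments '[[[0.05,0,0],0],[[0.05,0,0],0],[[0.05,0,0],0],[[0.05,0,0],0],[[0,0,0],0],[[0,0,0],0]]'

```text
time: 28.3
tcp_pos: [641.2, 54.7, 12.5]
tcp_rot: [0.706, 0.038, 0.706, -0.038]
contact_force: [-2.3, 0.7, 3.7]
finger_gap: 38.1
```

Contact. Release and rise.

Request:
drive_tool --increments '[[[0,0,0],0],[[0,0,0],0],[[0,0,0],0],[[0,0,0],0],[[0,0,0],0],[[-1,0,0],0],[[-3,0,0],0],[[-4,0,0],0],[[-4,0,0],0],[[-4,0,0],0],[[-3,0,0],0]]' --hand 5.6

```text
time: 29.4
tcp_pos: [641.7, 54.6, 206.0]
tcp_rot: [0.707, 0.038, 0.705, -0.038]
contact_force: [1.1, 0.1, -0.4]
finger_gap: 56.2
```

```bash
python3 w.py b wb3 628.3 55.4 -.107 5;python3 go.py 450.4 -94.8 200 2.528
```

```text
cam [565.  63. 371.] dir [ 0.3  -0.03 -0.95] 289.5499025824501 k1 -0.025
[(0.91, [76, 2, 48, 29]), (0.83, [238, 126, 35, 58]), (0.81, [131, 117, 60, 76]), (0.6, [21, 113, 81, 86]), (0.26, [218, 97, 77, 124])] expected [256. 156.]
b [ 6.28233e+02  5.55560e+01 -9.90000e-02] 0.009
t 29.5 tcp [643.4  54.7 207.9] jaw yaw 1.464 tool x [ 0.007  0.002 -1.   ] j1,j7 [-0.35  1.36] gap 56.0 F [ 0.  -0.3 -0. ]
turn -1.064 (7.10 rows) then shift cm [  0.62   7.17 -23.34] norm 24.43
```

b is at its tray centre within 1 mm. For a, I'll turn the long way to keep the last joint within range.

Request:
drive_tool --increments '[[[0,0,0],0.139],[[0,0,0],0.139],[[0,0,0],0.139],[[0,0,0],0.139],[[0,0,0],0.139],[[0,0,0],0.139],[[0,0,0],0.139],[[0,0,0],0.139],[[0,0,0],0.139],[[0,0,0],0.139],[[0,0,0],0.139],[[0,0,0],0.139]]'

```text
time: 30.7
tcp_pos: [641.0, 54.7, 202.4]
tcp_rot: [-0.445, -0.55, -0.445, 0.55]
contact_force: [0.5, -0.1, 0.2]
finger_gap: 55.8
```

Request:
drive_tool --increments '[[[0,0,0],0.139],[[0,0,0],0.139],[[0,0,0],0.132],[[0,0,0],0]]'

```text
time: 31.1
tcp_pos: [641.0, 54.9, 202.3]
tcp_rot: [-0.325, -0.628, -0.325, 0.628]
contact_force: [-1.0, 0.0, 0.3]
finger_gap: 56.1
```

```bash
python3 go.py 450.4 -94.8 200 2.528
```

```text
t 31.1 tcp [641.   54.9 202.3] jaw yaw -0.616 tool x [-0. -0. -1.] j1,j7 [-0.68 -0.53] gap 56.1 F [-1.   0.   0.3]
turn -0.003 (0.02 rows) then shift cm [ 0.24 -6.96 23.21] norm 24.24
```

Request:
drive_tool --increments '[[[0,-1,3.3],0],[[0,-1,3.3],0],[[0,-1,3.3],0],[[0,-1,3.3],0],[[0,-1,3.3],0],[[0,-1,3.3],0],[[0,-0.96,3.41],0],[[0,0,0],0],[[0,0,0],0],[[0,0,0],0]]'

```text
time: 32.1
tcp_pos: [451.2, -94.4, 202.6]
tcp_rot: [0.326, 0.627, 0.326, -0.627]
contact_force: [-0.4, -0.6, 0.6]
finger_gap: 55.9
```

```bash
python3 w.py a wa1 444.9 -102.6 .957;python3 go.py 450.4 -94.8 4 2.528
```

```text
cam [494. -32. 368.] dir [-0.17 -0.24 -0.96] 289.5499025824501 k1 -0.025
[(0.98, [319, 11, 91, 74]), (0.85, [244, 155, 21, 40]), (0.72, [356, 104, 96, 79])] expected [257. 175.]
a [ 442.991 -102.88     0.966] 0.006
t 32.2 tcp [451.2 -94.4 202.3] jaw yaw -0.612 tool x [-0.    -0.001 -1.   ] j1,j7 [-0.67 -0.46] gap 56.2 F [-0.5  0.3 -0.5]
turn 0.002 (0.01 rows) then shift cm [19.83 -0.05  0.06] norm 19.83
```

View pics/wa1.png

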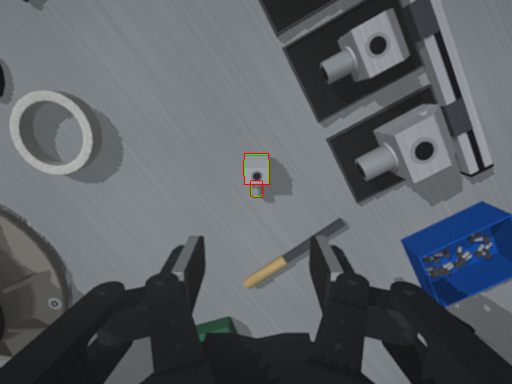

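Request:
drive_tool --increments '[[[0,-0.1,0.13],0],[[4,0,0],0],[[4,0,0],0],[[4,0,0],0],[[3,0,0],0],[[2,0,0],0],[[1.6,0,0],0],[[0.8,0,0],0],[[0.4,0,0],0],[[0,0,0],0],[[0,0,0],0]]'

```text
time: 33.3
tcp_pos: [449.5, -95.3, 4.9]
tcp_rot: [0.326, 0.628, 0.325, -0.627]
contact_force: [-0.8, 0.6, 0.4]
finger_gap: 56.1
```

Request:
drive_tool --increments '[[[0,0,0],0],[[0,0,0],0],[[0,0,0],0],[[0,0,0],0],[[0,0,0],0],[[0,0,0],0],[[0,0,0],0],[[0,0,0],0]]' --hand 2.2 --grip_force 40

```text
time: 34.1
tcp_pos: [449.6, -95.3, 4.9]
tcp_rot: [0.326, 0.628, 0.325, -0.627]
contact_force: [-1.2, 0.9, 9.3]
finger_gap: 28.2
```

Request:
drive_tool --increments '[[[-0.5,0,0],0],[[-1,0,0],0],[[-2,0,0],0],[[-2.5,0,0],0],[[-3,0,0],0],[[-3,0,0],0],[[-1,0,0],0],[[0,0,0],0],[[0,0,0],0]]'

```text
time: 35.0
tcp_pos: [448.7, -94.9, 133.9]
tcp_rot: [-0.326, -0.628, -0.326, 0.628]
contact_force: [-0.7, 0.4, -1.0]
finger_gap: 27.8
```

```bash
python3 go.py 650.4 159.6 130 1.464
```

```text
t 35.0 tcp [448.7 -94.9 133.9] jaw yaw -0.613 tool x [-0.  0. -1.] j1,j7 [-0.64 -0.32] gap 27.8 F [-0.7  0.4 -1. ]
turn 1.064 (7.09 rows) then shift cm [  0.39 -27.46 -17.34] norm 32.48
```

Request:
drive_tool --increments '[[[0,0,0],0.1],[[0,0,0],0.137],[[0,0,0],0.137],[[0,0,0],0.138],[[0,0,0],0.138],[[0,0,0],0.138],[[0,0,0],0.138],[[0,0,0],0.138],[[0,0,0],0]]'

```text
time: 35.9
tcp_pos: [448.3, -95.5, 133.3]
tcp_rot: [0.038, -0.705, 0.039, 0.707]
contact_force: [0.2, -0.0, -1.8]
finger_gap: 27.9
```

Request:
drive_tool --increments '[[[0,-2,-1.26],0],[[0,-3,-1.9],0],[[0,-3.5,-2.21],0],[[0,-3.5,-2.21],0],[[0,-3.5,-2.21],0],[[0,-3.5,-2.21],0],[[0,-3.5,-2.21],0],[[0,-3,-1.9],0],[[0,-1.96,-1.23],0],[[0,0,0],0],[[0,0,0],0]]'

```text
time: 37.0
tcp_pos: [650.5, 159.4, 132.9]
tcp_rot: [0.036, -0.706, 0.037, 0.707]
contact_force: [0.1, -1.2, -0.3]
finger_gap: 27.7
```

Request:
drive_tool --increments '[[[1,0,0],0],[[2.5,0,0],0],[[2.5,0,0],0],[[1,0,0],0],[[0,0,0],0],[[0,0,0],0]]'

```text
time: 37.6
tcp_pos: [651.1, 158.6, 65.0]
tcp_rot: [-0.038, 0.706, -0.038, -0.706]
contact_force: [0.8, 0.3, -1.1]
finger_gap: 27.8
```

```bash
python3 go.py 650.4 159.6 10 1.464
python3 - <<'E'
from bench import robot
import cv2
from h import *
s=robot.snapshot("wrist");im=s["frame"].copy()
for c in[(641,160.6),(628.3,55.4),(616.7,-54.2)]:
    R=np.array([[np.cos(-.107),-np.sin(-.107)],[np.sin(-.107),np.cos(-.107)]])
    P=np.array([(66,46),(66,-46),(-66,-46),(-66,46)])@R.T+c
    cv2.polylines(im,[proj(s,np.c_[P,[5]*4]).round().astype(np.int32)],True,(0,255,255),1)
cv2.imwrite("pics/wa2.png",cv2.resize(im,(768,576)))
E
```

```text
t 37.6 tcp [651.1 158.6  65. ] jaw yaw -1.678 tool x [ 0. -0. -1.] j1,j7 [-0.88 -1.5 ] gap 27.8 F [ 0.8  0.3 -1.1]
turn -0.001 (0.01 rows) then shift cm [ 5.5  -0.09  0.09] norm 5.5
```

View pics/wa2.png

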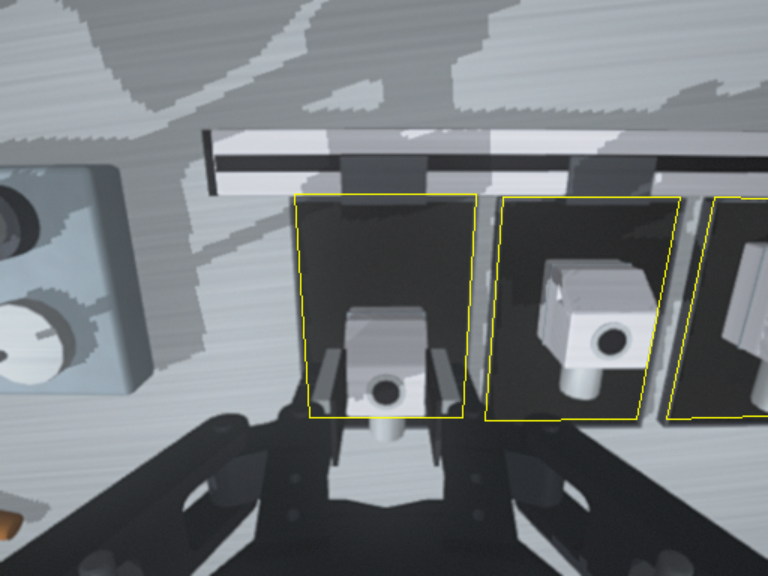

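a is held over the first tray with its stub away from the rail, and the tray outline matches. The stand is clear to the left.

Request:
drive_tool --increments '[[[1.5,-0.09,0.05],0],[[2,0,0],0],[[1,0,0],0],[[0.4,0,0],0],[[0.2,0,0],0],[[0.1,0,0],0],[[0,0,0],0],[[0,0,0],0]]'

```text
time: 38.45
tcp_pos: [650.7, 160.1, 12.7]
tcp_rot: [-0.038, 0.706, -0.038, -0.706]
contact_force: [1.0, 0.6, -0.3]
finger_gap: 27.6
```

Request:
drive_tool --increments '[[[0.1,0,0],0],[[0.05,0,0],0],[[0.05,0,0],0],[[0.05,0,0],0],[[0,0,0],0],[[0,0,0],0]]'

```text
time: 39.05
tcp_pos: [650.6, 160.0, 10.1]
tcp_rot: [-0.038, 0.706, -0.038, -0.706]
contact_force: [-1.5, 0.1, 6.0]
finger_gap: 28.2
```

Contact. Release, rise.

Request:
drive_tool --increments '[[[0,0,0],0],[[0,0,0],0],[[0,0,0],0],[[0,0,0],0],[[0,0,0],0],[[-1,0,0],0],[[-3,0,0],0],[[-4,0,0],0],[[-4,0,0],0],[[-4,0,0],0],[[-3,0,0],0],[[0,0,0],0]]' --hand 4.8

```text
time: 40.25
tcp_pos: [652.4, 159.8, 204.8]
tcp_rot: [-0.039, 0.708, -0.037, -0.704]
contact_force: [0.5, 0.2, -0.4]
finger_gap: 48.2
```

Request:
drive_tool --increments '[[[0,0,2],0],[[0,0,4],0],[[0,0,4],0],[[0,0,4],0],[[0,0,4],0],[[0,0,1],0],[[0,0,0],0],[[0,0,0],0]]'

```text
time: 41.05
tcp_pos: [461.9, 180.8, 200.1]
tcp_rot: [-0.038, 0.706, -0.037, -0.706]
contact_force: [0.0, -0.0, -0.2]
finger_gap: 48.0
```

```bash
python3 w.py a wa3 641 160.6 -.107 5
python3 - <<'E'
from bench import robot
import cv2
from h import *
T=dict(a=(641,160.6),b=(628.3,55.4),c=(616.7,-54.2),d=(605.2,-172.4))
s=robot.snapshot("top");cv2.imwrite("pics/top9.png",cv2.resize(s["frame"][95:245,90:390],(800,400)))
D=robot.silhouettes("casting_a",s)
for k in T:
    u=proj(s,[[*T[k],25]])[0];c=sorted((np.hypot(*(np.argwhere(d["region"]).mean(0)[::-1]-u)),i) for i,d in enumerate(D))
    if c: r=fit(k,[(s,D[c[0][1]]["region"])],[*T[k],-.107],5,False);print(k,round(c[0][0],1),r.x.round(2),round(r.fun,3))
o=robot.get_obs();print(o["time"],o["tcp_pos"])
E
```

```text
cam [536. 173. 366.] dir [-0.29  0.03 -0.96] 289.5499025824501 k1 -0.025
[(0.87, [242, 0, 30, 27]), (0.83, [336, 0, 51, 38]), (0.76, [430, 0, 81, 49])] expected [259.  -2.]
a [ 6.39845e+02  1.61329e+02 -1.17000e-01] 0.479
a 1.0 [ 6.4121e+02  1.6161e+02 -8.0000e-02] 0.007
b 1.7 [ 6.2894e+02  5.6850e+01 -1.1000e-01] 0.015
c 2.7 [ 6.1839e+02 -5.2790e+01 -1.1000e-01] 0.018
d 3.3 [ 6.0589e+02 -1.7093e+02 -1.2000e-01] 0.005
41.25 [462.37817076 179.79447829 199.82690837]
```

View pics/top9.png

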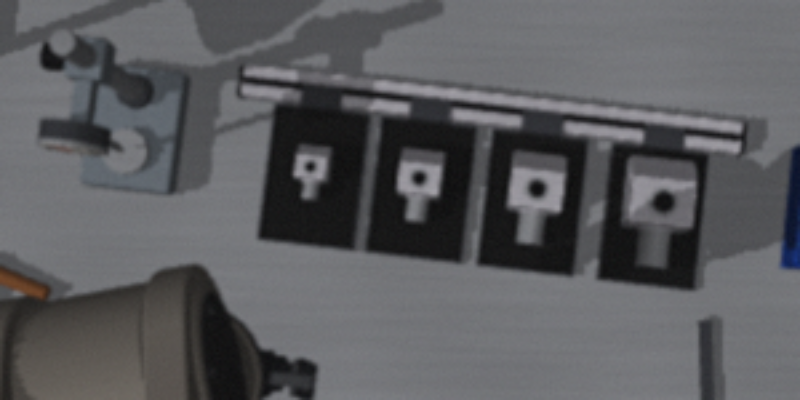

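All four castings stand square in their trays in the right order, each within about 2 mm of centre in the top view, and the arm is clear. Handing in.

```bash
python3 -c "
from bench import robot
print(robot.sign_off())"
```

```text
the job is handed in; nothing more can be done
None
```

The four castings are in their trays in order a, b, c, d, with the smallest next to the gauge stand. The stubs point away from the rail. Each casting was lowered until the wrist force showed it touching the floor before I let go. The job was handed in at about 41 s of the 102 s allowed; the hand-in reported no verdict.

- **Top camera:** the last check put each casting about 1–2 mm from its tray centre, against the 12 mm allowed. Each was within about 0.03 rad of square, and the gripper was clear of everything.
- **Wrist camera:** views taken after placing b, c and d agreed within about 2 mm. The last wrist fit of a was invalid because a was cut off at the edge of the picture, so its position rests on the top view, where the fit was good.
- **Disagreement:** at the start the side camera differed from the top camera by up to about 5 mm in y. The wrist camera agreed with the top one, so I used those two.

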